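Clip the egg mould shut, then hold the vibrating table's air lever in the green

ROBOT

A 6-joint arm with a two-finger parallel gripper is mounted at the origin on a cart in front of the work surface, level with it; the furniture and walls round the work are solid. World frame = base frame: x ahead of the robot, y to its left, z up, the work surface at z = 0. Lengths are in m, angles in rad, forces in N, time in s.
With the tool pointing down it reaches from about 0.35 to 0.85 m from the base axis. Payload 8.1 kg.
Tool frame: the origin (TCP) lies on the centre line of the jaws, within the pads' length; the fingertips stand 22 mm ahead of it and the grasp point (between the pads) lies 3 mm ahead of it; z points along the fingers, y is the line along which they close (so a half turn about z gives the same grasp; the last joint's range is limited). The gripper opens to 93 mm and grips with 3 to 60 N. Pads are 15 mm wide; open, the fingers measure 128 mm over their backs; the gripper's body (75 mm by 188 mm) begins 65 mm behind the grasp point.
Start: joints at [1.046, 0.13, 1.488, -0, 1.523, -0.085], TCP at [0.255, 0.543, 0.241] pointing down, gripper open.
Joint ranges: [-2.96, 2.96], [-0.89, 2.26], [0.02, 2.5], [-1.34, 4.48], [0, 2.73], [-2.66, 2.66]. Speed limits (rad/s): [2.39, 2.39, 2.79, 3.14, 3.14, 3.14].

INTERFACE

Orientations are given as a rotation vector (axis times angle).
In Python, from plant import robot gives the robot as it stands.
- The arm moves only by the tool creep_tool, called after "Request:" in YAML: its name, and indented under it one key for each argument. Schema: {"type":"object","properties":{"increments":{"type":"array","items":{"type":"object","properties":{"finger_gap":{"type":"number"},"x":{"type":"number"},"y":{"type":"number"},"z":{"type":"number"},"spin":{"type":"number"}},"additionalProperties":false,"required":["finger_gap"]},"minItems":1,"maxItems":20},"force":{"type":"number"},"only":{"type":"string"},"quiet":{"type":"boolean"},"lines":{"type":"string"}},"required":["increments"],"additionalProperties":false}. increments is a list of rows, 1 to 20 of them, each an object with the fields finger_gap (the finger opening in m), x, y, z (the shift in m), spin (a turn about the tool's z in rad); a field left out counts as zero (the opening has to be given); each row shifts and turns the commanded pose from where the row before left it, along the tool's axes as they then stand; what a row does not reach is not made up. A row lasts 1/10 s, in which the tool goes at most 0.05 m and 0.15 rad, less where a joint would pass 70% of its speed; a pose out of reach is approached as far as the arm can. The fingers move at their own pace and stop on an object; force is the grip in N (left out, the last holds). Time passes only in rows, so rows that do not move let the fingers close. The tool returns the time, the measured TCP pose, the force, the opening and the grip force at its end. only (a regular expression) keeps the lines of the reply that match it, lines (a string "A,B") keeps lines A to B, and quiet returns only ok. Input that does not fit is refused with a message, and nothing moves.
- robot.read_state(): the state, without advancing time (a new reading comes with each control period).
- robot.read_camera(name): name is "scene" or "top"; returns a dict with "image" (384x512x3 uint8, red, green, blue), "fx", "fy", "cx", "cy" (pixels), "R" (3x3) and "t" (3): a world point X has camera coordinates R X + t. Camera axes: x right, y down, z forward; pixel columns grow to the right and rows downward; lengths in m; the calibration is good to about 2 mm. A picture is of the moment at which its call begins. There is no depth.
- robot.close_job(): hands the job in; it is judged then, once.
The state is a dict: "t": time; "q": joint angles; "dq": joint speeds; "joint_torque": joint torques, N m; "tool_pos": TCP position; "orientation": TCP orientation; "force": force on the tool from outside, world axes, zero at the start; "wrist_torque": the same for the moment, N m; "opening": finger opening in m; "gripper_force": force on a finger pad.
Only numpy, scipy, OpenCV 4.12 (cv2) and the standard library are available. Lean on these libraries where they do the work, as an engineer would, in place of code of your own. Each camera call takes 0.05 s, during which the arm holds its last target. There are 200 camera calls.

TASK

The egg mould on the vibrating table has only one of its two spring clips, so its halves gape on the other side: squeeze the spare clip off the rim of the nozzle caddy, set it upright and well down over the middle of the mould's bare top edge so that it grips both halves and pinches them fully shut, and let go of it. Only then press down the table's spring-return air lever with the fingers until the gauge needle stands in the green field, never as far as the red, keep it there for at least three seconds, and finish while still holding it there. Leave the spice jar and the roll of tape where they are.

Things in the scene. Friction and masses are not known exactly. Their poses are not given: they have to be found in the camera images.
- clip: Loose spring clip, 50 g, 81 mm tall, 22 mm wide (along its y), orange handles on top, rubber jaws below. Starts upright on the caddy's front wall. Origin: midway between the jaw tips, at the bottom; z up; arms open along its x (symmetric). Pivot 36 mm above the origin; jaw pads 0 to 16 mm, throat open up to 28 mm above it. The frame rides on one arm: leans up to 0.1 rad when shut on something.
- clip_handle (a point): Point between the clip's two orange handle plates (28 mm tall), 70 mm above the jaw tips. Relaxed, the plates lean outward, reach 18 mm below and 7 mm above this height and measure 48 mm over their outsides here. Squeezed along the clip's x to the stop (7 rising to 13 N; grip with 30 N or more) they stand parallel, 26 mm over their outsides, 14 mm up and down from here, jaws open.
- clip_arm (a joint): Opening of the clip: -0.08 empty and shut, about 0 on the caddy's 4 mm wall, about 0.07 on both mould halves (6 mm), 0.70 rad fully squeezed: jaws then 28 mm apart at their tips, 17 mm apart 16 mm higher up, the tips 2 mm higher than when shut. Let go, the jaws snap shut with about 8 N.
- caddy: Open steel box, fixed, 90 x 124 x 50 mm (x, y, z), with three piping nozzles in its far half. Origin: centre of its underside. Walls 4 mm thick. The spare clip sits on the front wall (x = -43 mm in its frame), within 30 mm of that wall's middle.
- shaker: Pneumatic vibrating table for moulds, fixed: grey body 140 x 200 mm, steel plate at 61 mm height. Origin: centre of its underside; its front (-x) faces the robot. On the front at y = -58 mm: air valve with the black-padded lever. On the front at y = +50 mm: round gauge 62 mm across, its top at 128 mm height, with a green and a red field.
- mould: Two-part clear egg mould, fixed upright in a white foot on the table. Origin: centre of the foot's underside. Two flanges 156 mm wide (y), 3 mm thick each, meet at x = 0; the brown egg bulges 37 mm to both sides (x). Top edge 118 mm above the origin. The shoulder at y = +52 mm has its clip (fixed, handles reach 63 mm above the edge); the one at y = -52 mm is bare.
- bare_edge (a point): Where the spare clip goes: middle of the bare shoulder's top edge (it runs 26 mm either way along y), on the parting plane; z up, x at right angles to the flanges. Shut, the flanges fill x = -3 to +3 mm; while the mould gapes the front half stands off, so they fill -8 to +3 mm. At least 35 mm of flange below the edge is free on both sides.
- mould_front (a joint): Gape of the mould's front half: 0 fully shut, 0.035 rad at the start (about 4.6 mm at the bare edge). A light spring (under 2 N at the bare edge) holds it open; the clip overcomes it.
- lever_pad (a point): Middle of the top of the lever's black pad (46 mm long along the table's x, 26 mm wide), 67 mm in front of the pivot. At rest about 87 mm above the work surface; there the lever slopes up towards the robot by 0.20 rad.
- lever (a joint): Air lever, pressed down on its pad, springs back. 0 at rest, 0.42 rad at the bottom stop. The needle is in the green from 0.17 to 0.27 rad (pad 12 to 18 mm below rest; aim for 0.22 rad, 15 mm) and in the red from 0.33 rad (22 mm). Takes 5 N to start and 8.5 N in mid-green.
- needle (a joint): Gauge needle, always ten times the lever's angle, clockwise. 0 at rest (lower left), green field 1.7 to 2.7 rad, red field from 3.3 rad.
- spice_jar: Bystander: spice jar with a black cap, 41 mm across, 105 mm tall, loose, behind the caddy. Origin: centre of its underside.
- tape_ring: Bystander: roll of tape lying flat, 97 mm across, 25 mm high, loose, on the cream board at the left. Origin: centre of its underside.

How it is judged:
By the outcome, as a careful person would: the job done as asked, in the order asked, and still so for the second after the job is handed in, while the arm keeps its last pose, push and grip.
It also fails if it takes over 58 s, if anything falls off the work surface, if the arm or the gripper's body presses on something with over 40 N, if the wrist force passes 120 N, or if a joint passes its speed limit or range.

## Working session

There is one attempt and no reset: what is moved stays moved. The work goes in short steps, Python scripts to look and compute and a tool call to move; the robot and the scene stay as the last step left them, time stands still between calls to the robot, and variables do not carry over. Pictures are saved under pics/ and viewed, at most 10 in all, crops included, and the job is handed in when it is done.

```bash
ls; mkdir -p pics; python3 - <<'E'
from plant import robot
import cv2
s=robot.read_state();print(s)
for n in("scene","top"):
    c=robot.read_camera(n);cv2.imwrite(f"pics/{n}0.png",c["image"][:,:,::-1]);print(n,{k:c[k] for k in c if k!="image"})
E
```

```text
pics
plant.py
{'t': 0.0, 'q': array([ 1.04563204e+00,  1.31126480e-01,  1.48926451e+00, -4.96912261e-05,
        1.52296641e+00, -8.53927543e-02]), 'dq': array([ 0.00025351, -0.0002123 , -0.00151225,  0.0006294 ,  0.0009593 ,
       -0.00068505]), 'joint_torque': array([-4.47526509e-04, -5.59806633e+01, -4.91783917e+01,  7.70458952e-02,
        3.45498975e-02, -1.87943865e-04]), 'tool_pos': array([0.25517368, 0.54246821, 0.23961622]), 'orientation': array([-6.85129032e-01, -3.06547884e+00,  2.66690873e-03]), 'force': array([-0.01604311,  0.35834245,  0.64228912]), 'wrist_torque': array([ 0.0240913 , -0.01298532,  0.04651266]), 'gripper_force': 0.0, 'opening': 0.09263091143835281}
scene {'fx': 443.4862676739525, 'fy': 443.4862676739525, 'cx': 254.24376302027167, 'cy': 187.78134638681922, 'R': array([[ 0.43555094, -0.90011405,  0.00949125],
       [-0.57225054, -0.28501126, -0.76895897],
       [ 0.69485588,  0.32948943, -0.63922767]]), 't': array([-0.34224905,  0.40617697,  0.93214317])}
top {'fx': 417.0029623100861, 'fy': 417.0029623100861, 'cx': 253.63761496544308, 'cy': 186.87293141984293, 'R': array([[ 0.00405179, -0.99984067, -0.01738457],
       [-0.99395698, -0.00211969, -0.10974986],
       [ 0.10969552,  0.0177242 , -0.9938072 ]]), 't': array([-0.09596191,  0.58337168,  1.24045409])}
```

View pics/scene0.png

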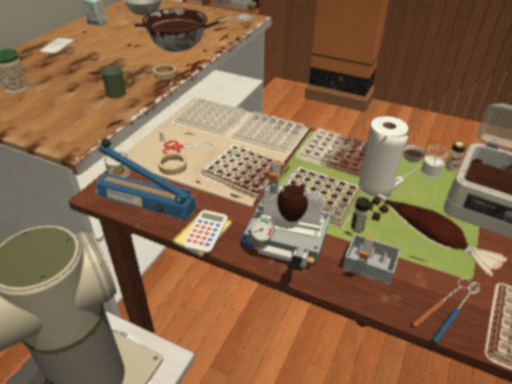

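View pics/top0.png

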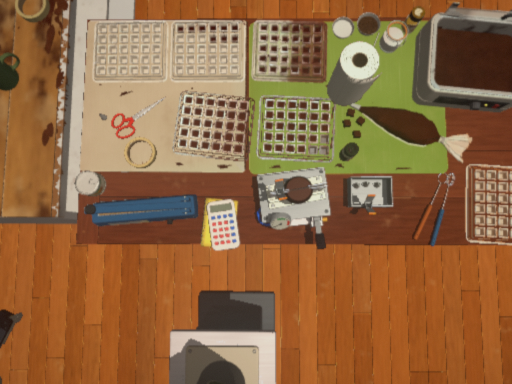

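The scene view shows the shaker near (285,225), the caddy near (370,258), the tape and the jar. The top view has the shaker at (293,200), the caddy at (371,192) with the orange clip at about (371,210), and the lever at (320,235). Next I'll zoom in.

```bash
python3 - <<'E'
import cv2,numpy as np
s=cv2.imread("pics/scene0.png");t=cv2.imread("pics/top0.png")
f=lambda im,x,y,w,h:cv2.resize(im[y:y+h,x:x+w],(800,h*800//w),interpolation=cv2.INTER_CUBIC)
cv2.imwrite("pics/c1.png",f(s,235,160,170,120));cv2.imwrite("pics/c2.png",f(t,245,150,160,110))
E
```

```text
(no output)
```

View pics/c1.png

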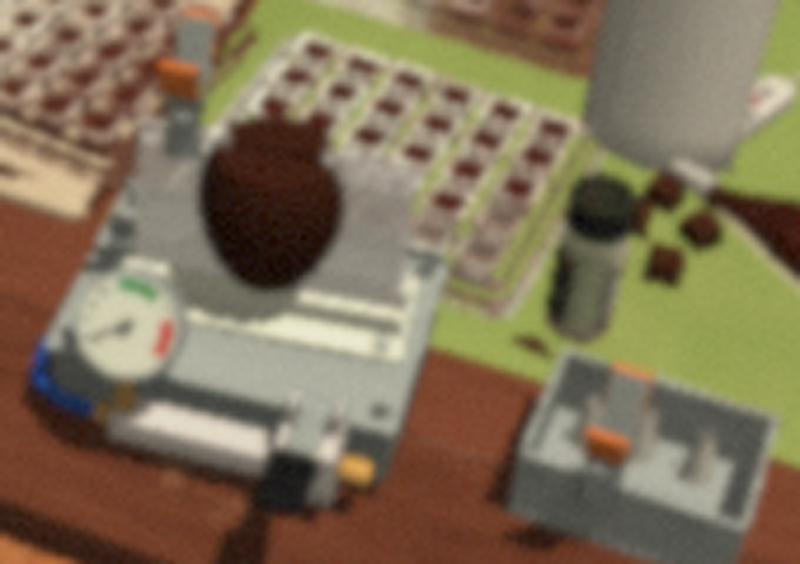

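View pics/c2.png

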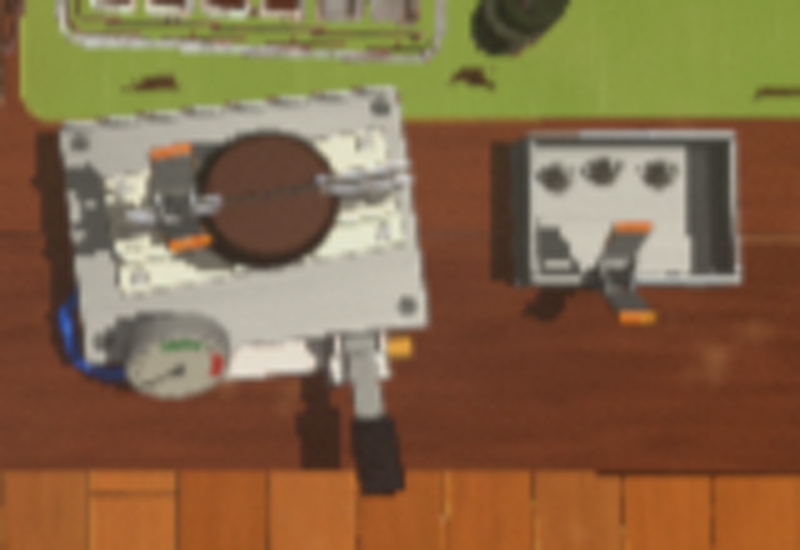

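```bash
cat > h.py <<'E'
import cv2,numpy as np
from plant import robot
def ray(c,p):
    d=np.array([(p[0]-c["cx"])/c["fx"],(p[1]-c["cy"])/c["fy"],1]);d=c["R"].T@d
    return -c["R"].T@c["t"],d/np.linalg.norm(d)
def onz(c,p,z):
    o,d=ray(c,p);return o+d*(z-o[2])/d[2]
def tri(c1,p1,c2,p2):
    (a,d),(b,e)=ray(c1,p1),ray(c2,p2)
    k=np.linalg.lstsq(np.c_[d,-e],b-a,rcond=None)[0];P,Q=a+k[0]*d,b+k[1]*e
    return (P+Q)/2,np.linalg.norm(P-Q)
def proj(c,X):
    v=c["R"]@np.asarray(X)+c["t"];return np.array([v[0]/v[2]*c["fx"]+c["cx"],v[1]/v[2]*c["fy"]+c["cy"]])
def blobs(c,lo,hi,box,m=3):
    x,y,w,h=box;hsv=cv2.cvtColor(c["image"][y:y+h,x:x+w],cv2.COLOR_RGB2HSV)
    n,l,st,ce=cv2.connectedComponentsWithStats(cv2.inRange(hsv,lo,hi),connectivity=8)
    return [(st[i,4],np.round(ce[i]+[x,y],2),st[i,:4]+[x,y,0,0]) for i in range(1,n) if st[i,4]>=m]
E
python3 - <<'E'
from h import *
np.set_printoptions(precision=4,suppress=True)
S=robot.read_camera("scene");T=robot.read_camera("top")
for n,c,b in(("S",S,(235,155,170,105)),("T",T,(268,170,120,45))):
    print(n,*blobs(c,(4,150,130),(16,255,255),b),sep="\n")
print("cams",ray(S,(0,0))[0],ray(T,(0,0))[0])
c2=lambda u,v:(245+u/5-.4,150+v/5-.4)
c1=lambda u,v:(235+u/4.706-.4,160+v/4.706-.4)
for p in[(527,133),(738,131),(740,283),(520,283)]:print("caddy T",onz(T,c2(*p),.05))
for p in[(568,352),(775,418),(735,528),(520,452)]:print("caddy S",onz(S,c1(*p),.05))
for p in[(62,125),(398,88),(427,325),(85,365)]:print("plate T",onz(T,c2(*p),.061))
print("bare end",tri(T,c2(410,180),S,c1(418,165)))
print("pad",tri(T,c2(380,455),S,c1(287,475)))
E
```

```text
S
(np.int32(22), array([271.73, 174.18]), array([268, 172,   8,   5]))
(np.int32(12), array([248.17, 215.33]), array([246, 214,   5,   4]))
(np.int32(3), array([243., 222.]), array([242, 221,   3,   3]))
(np.int32(6), array([338.  , 246.83]), array([336, 246,   4,   3]))
(np.int32(21), array([329.52, 249.81]), array([325, 248,   9,   5]))
(np.int32(5), array([341.6, 248.8]), array([341, 248,   2,   3]))
(np.int32(5), array([335.8, 251. ]), array([335, 250,   3,   3]))
(np.int32(5), array([331. , 252.8]), array([330, 252,   3,   3]))
(np.int32(18), array([363.39, 253.33]), array([360, 252,   8,   4]))
(np.int32(7), array([338.43, 253.57]), array([336, 253,   5,   2]))
T
(np.int32(3), array([331., 174.]), array([330, 174,   3,   1]))
(np.int32(6), array([336.5, 174. ]), array([334, 174,   6,   1]))
(np.int32(8), array([279.12, 179.62]), array([276, 179,   7,   2]))
(np.int32(6), array([371.5, 195. ]), array([369, 195,   6,   1]))
(np.int32(16), array([282.5 , 198.12]), array([279, 197,   8,   3]))
(np.int32(21), array([372., 213.]), array([369, 212,   7,   3]))
cams [-0.2662 -0.4994  0.9114] [ 0.4442 -0.1167  1.2951]
caddy T [ 0.6144 -0.3836  0.05  ]
caddy T [ 0.6159 -0.5095  0.05  ]
caddy T [ 0.5247 -0.5078  0.05  ]
caddy T [ 0.5243 -0.3775  0.05  ]
caddy S [ 0.6145 -0.3861  0.05  ]
caddy S [ 0.6159 -0.5039  0.05  ]
caddy S [ 0.5276 -0.5012  0.05  ]
caddy S [ 0.5285 -0.3836  0.05  ]
plate T [ 0.6173 -0.1046  0.061 ]
plate T [ 0.6399 -0.3051  0.061 ]
plate T [ 0.4987 -0.3201  0.061 ]
plate T [ 0.4744 -0.1186  0.061 ]
bare end (array([ 0.5707, -0.2927,  0.1893]), np.float64(0.0034066063134644887))
pad (array([ 0.4228, -0.2866,  0.0909]), np.float64(0.0013181897940810585))
```

```bash
python3 - <<'E'
from h import *
np.set_printoptions(precision=4,suppress=True)
S=robot.read_camera("scene");T=robot.read_camera("top")
c2=lambda u,v:(245+u/5-.4,150+v/5-.4)
c1=lambda u,v:(235+u/4.706-.4,160+v/4.706-.4)
print("front cen",tri(T,(372,213),S,(363.4,253.3)))
print("front top",tri(T,c2(637,322),S,c1(607,428)))
print("back top",tri(T,c2(631,226),S,c1(632,366)))
print("front z.11",onz(T,c2(637,318),.11),"back",onz(T,c2(631,228),.11))
X=onz(S,c1(580,495),.05);print(X)
# table from plate
P=np.array([onz(T,c2(*p),.061)[:2] for p in[(62,125),(398,88),(427,325),(85,365)]])
P2=np.array([onz(S,c1(*p),.061)[:2] for p in[(450,235),(378,490),(30,385)]]);print("S plate",P2)
c=P.mean(0);e=(P[0]-P[1]+P[3]-P[2]);y=e/np.linalg.norm(e);x=np.array([y[1],-y[0]])
print("shaker",c,"yaw",np.arctan2(x[1],x[0]),"size",np.linalg.norm(P[0]-P[1]),np.linalg.norm(P[0]-P[3]))
# fixed clip orange: T (279.1,179.6),(282.5,198.1)
m=[onz(T,p,.061+.012+.118+.055)[:2] for p in[(279.1,179.6),(282.5,198.1)]];print("fixedclip",m)
print("egg/edge pts T",[onz(T,c2(*p),.189) for p in[(130,217),(218,203),(320,183),(410,178)]])
print("bare S",[onz(S,c1(*p),.189) for p in[(335,150),(418,165)]])
print("jar",onz(S,c1(580,333),0))
E
python3 - <<'E'
import cv2
s=cv2.imread("pics/scene0.png");t=cv2.imread("pics/top0.png")
a=cv2.resize(s[175:230,290:335],(400,489),interpolation=cv2.INTER_CUBIC)
b=cv2.resize(t[175:205,295:335],(400,300),interpolation=cv2.INTER_CUBIC)
import numpy as np
o=np.zeros((489,800,3),np.uint8);o[:,:400]=a;o[:300,400:]=b;cv2.imwrite("pics/c3.png",o)
E
```

```text
front cen (array([ 0.5011, -0.4298,  0.1093]), np.float64(0.0016526750218754974))
front top (array([ 0.4982, -0.4278,  0.1209]), np.float64(0.0007396060425465112))
back top (array([ 0.5527, -0.4275,  0.115 ]), np.float64(0.0008728594328097836))
front z.11 [ 0.5008 -0.4304  0.11  ] back [ 0.5519 -0.4284  0.11  ]
[ 0.5133 -0.4215  0.05  ]
S plate [[ 0.6674 -0.2963]
 [ 0.4592 -0.3254]
 [ 0.4451 -0.1256]]
shaker [ 0.5576 -0.2121] yaw 0.11600725712636521 size 0.2017735677178807 0.14354385886024804
fixedclip [array([ 0.5786, -0.1624]), array([ 0.5316, -0.1709])]
egg/edge pts T [array([ 0.5499, -0.1422,  0.189 ]), array([ 0.5575, -0.1891,  0.189 ]), array([ 0.5684, -0.2434,  0.189 ]), array([ 0.5712, -0.2912,  0.189 ])]
bare S [array([ 0.564, -0.25 ,  0.189]), array([ 0.5721, -0.2941,  0.189 ])]
jar [ 0.6848 -0.3817  0.    ]
```

View pics/c3.png

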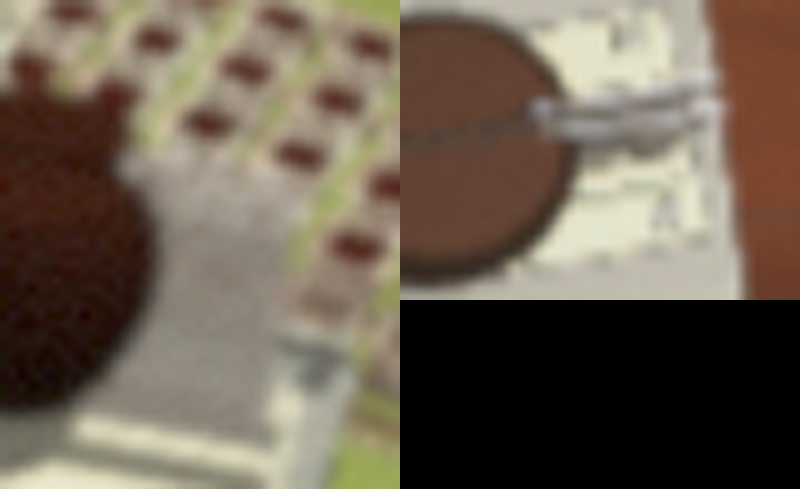

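c3 shows the bare shoulder. In scene its top edge runs from about (304,192) to (325,197). In top the back flange ends near (326.5,182.7) and the front one near (326.5,185.4).

```bash
python3 - <<'E'
from h import *
np.set_printoptions(precision=4,suppress=True)
S=robot.read_camera("scene");T=robot.read_camera("top")
for z in(.175,.18,.185,.19):
    for n,p in(("back end",(326.5,182.5)),("front end",(326.4,185.3)),("back in",(309,185.2)),("front in",(309.5,187.6))):
        X=onz(T,p,z);q=proj(S,X);print(z,n,X,"S",q,"c3",(q-[290,175]+.5)*8.89)
# averaged frames, enhanced
A=np.mean([robot.read_camera("scene")["image"][170:235,285:340].astype(float) for _ in range(6)],0)
B=np.mean([robot.read_camera("top")["image"][172:212,268:332].astype(float) for _ in range(6)],0)
f=lambda i,w:cv2.resize(np.clip(i*1.25,0,255).astype(np.uint8)[:,:,::-1],(w,i.shape[0]*w//i.shape[1]),interpolation=cv2.INTER_LINEAR)
a,b=f(A,400),f(B,400);print(a.shape,b.shape);o=np.zeros((480,800,3),np.uint8);o[:a.shape[0],:400]=a;o[:b.shape[0],400:]=b;cv2.imwrite("pics/c4.png",o)
E
```

```text
0.175 back end [ 0.5801 -0.2933  0.175 ] S [323.5352 196.9274] c3 [302.5729 199.3792]
0.175 front end [ 0.5725 -0.2929  0.175 ] S [322.4078 198.6467] c3 [292.5506 214.6644]
0.175 back in [ 0.5727 -0.2461  0.175 ] S [305.0759 193.2568] c3 [138.4693 166.7481]
0.175 front in [ 0.5662 -0.2474  0.175 ] S [304.6373 194.8826] c3 [134.5708 181.2009]
0.18 back end [ 0.5795 -0.2925  0.18  ] S [323.3767 195.4852] c3 [301.1635 186.5587]
0.18 front end [ 0.5719 -0.2921  0.18  ] S [322.2503 197.1954] c3 [291.1497 201.7622]
0.18 back in [ 0.5721 -0.2455  0.18  ] S [304.946  191.8332] c3 [137.3147 154.0926]
0.18 front in [ 0.5656 -0.2468  0.18  ] S [304.5075 193.4504] c3 [133.4169 168.4689]
0.185 back end [ 0.5789 -0.2917  0.185 ] S [323.2172 194.0345] c3 [299.7456 173.6614]
0.185 front end [ 0.5713 -0.2913  0.185 ] S [322.0917 195.7354] c3 [289.7405 188.7828]
0.185 back in [ 0.5715 -0.2449  0.185 ] S [304.8153 190.4011] c3 [136.1531 141.3609]
0.185 front in [ 0.5651 -0.2462  0.185 ] S [304.377  192.0096] c3 [132.2561 155.6603]
0.19 back end [ 0.5783 -0.2909  0.19  ] S [323.0567 192.575 ] c3 [298.3193 160.6864]
0.19 front end [ 0.5708 -0.2905  0.19  ] S [321.9323 194.2666] c3 [288.3227 175.7255]
0.19 back in [ 0.5709 -0.2443  0.19  ] S [304.6839 188.9603] c3 [134.9846 128.5523]
0.19 front in [ 0.5645 -0.2456  0.19  ] S [304.2456 190.5601] c3 [131.0883 142.7745]
(472, 400, 3) (250, 400, 3)
```

View pics/c4.png

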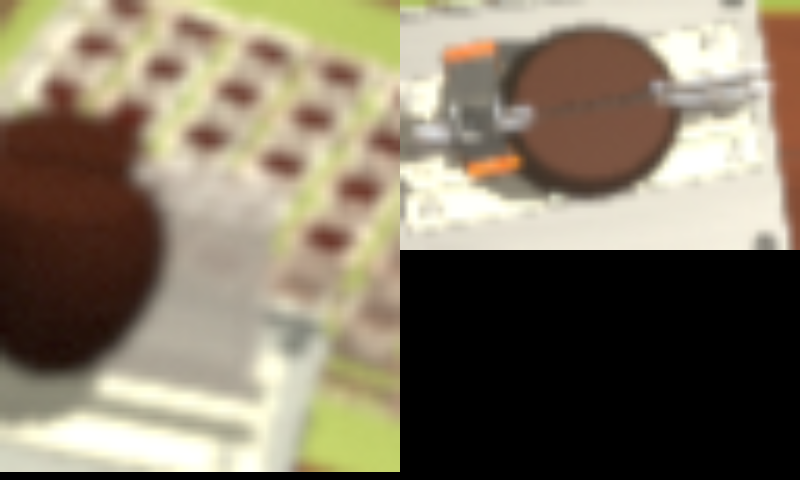

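c4 confirms the edge at z≈0.178 with yaw≈0.15. The clip handle is at about (0.526,-0.429,0.110) and the bare edge at about (0.574,-0.267). I'll turn the tool while raising it.

```bash
cat >> h.py <<'E'
from scipy.spatial.transform import Rotation as Ro
def go(x,y,z,yaw):
    "grasp point target, yaw of tool y (mod pi): remaining shift in tool axes, turn"
    s=robot.read_state();R=Ro.from_rotvec(s["orientation"]).as_matrix()
    p=s["tool_pos"]+R[:,2]*.003
    a=np.arctan2(R[1,1],R[0,1])-yaw;a=(a+np.pi/2)%np.pi-np.pi/2
    print("t %.2f"%s["t"],"grasp",p.round(4),"toolz",R[:,2].round(3),"shift",(R.T@(np.array([x,y,z])-p)).round(4),"turn %.3f"%a,"q",s["q"].round(2),"F",s["force"].round(1))
E
```

Request:
creep_tool:
  increments:
    - {"finger_gap":0.09, "z":-0.01, "spin":0.139}
    - {"finger_gap":0.09, "z":-0.01, "spin":0.139}
    - {"finger_gap":0.09, "z":-0.01, "spin":0.139}
    - {"finger_gap":0.09, "z":-0.01, "spin":0.139}
    - {"finger_gap":0.09, "z":-0.01, "spin":0.139}
    - {"finger_gap":0.09, "z":-0.01, "spin":0.139}
    - {"finger_gap":0.09, "z":-0.01, "spin":0.139}
    - {"finger_gap":0.09, "z":-0.01, "spin":0.139}

```text
t: 1.8
tool_pos: [0.2554, 0.5429, 0.321]
orientation: [2.207, 2.236, -0.0]
force: [0.2, 0.8, 0.0]
opening: 0.0902
gripper_force: 0.0
```

```bash
python3 -c "
from h import *
go(.5263,-.4293,.2,.02)"
```

```text
t 1.80 grasp [0.2554 0.5429 0.318 ] toolz [-0. -0. -1.] shift [-0.9757  0.2579  0.1181] turn -0.007 q [1.05 0.11 1.36 0.   1.67 1.03] F [0.2 0.8 0. ]
```

Request:
creep_tool:
  increments:
    - {"finger_gap":0.08, "x":-0.048, "y":0.013}
    - {"finger_gap":0.08, "x":-0.048, "y":0.013}
    - {"finger_gap":0.08, "x":-0.048, "y":0.013}
    - {"finger_gap":0.08, "x":-0.048, "y":0.013}
    - {"finger_gap":0.08, "x":-0.048, "y":0.013}
    - {"finger_gap":0.08, "x":-0.048, "y":0.013}
    - {"finger_gap":0.08, "x":-0.048, "y":0.013}
    - {"finger_gap":0.08, "x":-0.048, "y":0.013}
    - {"finger_gap":0.08, "x":-0.048, "y":0.013}
    - {"finger_gap":0.08, "x":-0.048, "y":0.013}
    - {"finger_gap":0.08, "x":-0.048, "y":0.013}
    - {"finger_gap":0.08, "x":-0.048, "y":0.013}
    - {"finger_gap":0.08, "x":-0.048, "y":0.013}
    - {"finger_gap":0.08, "x":-0.048, "y":0.013}
    - {"finger_gap":0.08, "x":-0.048, "y":0.013}
    - {"finger_gap":0.08, "x":-0.048, "y":0.013}
    - {"finger_gap":0.08, "x":-0.048, "y":0.013}
    - {"finger_gap":0.08, "x":-0.048, "y":0.013}
    - {"finger_gap":0.08, "x":-0.048, "y":0.012}
    - {"finger_gap":0.08, "x":-0.048, "y":0.012}

```text
t: 3.8
tool_pos: [0.5318, -0.4141, 0.3205]
orientation: [2.2, 2.242, 0.0]
force: [0.3, -0.5, 0.5]
opening: 0.08
gripper_force: 0.0
```

```bash
python3 -c "
from h import *
go(.5263,-.4293,.2,.02)"
```

```text
t 3.80 grasp [ 0.5318 -0.4141  0.3175] toolz [ 0. -0. -1.] shift [-0.0151 -0.0058  0.1175] turn -0.001 q [-0.74  0.32  1.13  0.    1.69 -0.76] F [ 0.3 -0.5  0.5]
```

Request:
creep_tool:
  increments:
    - {"finger_gap":0.08, "x":-0.0151, "y":-0.0058, "z":0.03}
    - {"finger_gap":0.08, "z":0.04}
    - {"finger_gap":0.08, "z":0.04}
    - {"finger_gap":0.08}
    - {"finger_gap":0.08}

```text
t: 4.3
tool_pos: [0.5258, -0.4268, 0.2105]
orientation: [-2.199, -2.241, 0.0]
force: [-0.1, 0.0, 0.6]
opening: 0.08
gripper_force: 0.0
```

```bash
python3 - <<'E'
from h import *
go(.5263,-.4293,.11,.02)
A=robot.read_camera("scene")["image"][200:285,330:410];B=robot.read_camera("top")["image"][170:230,335:405]
f=lambda i:cv2.resize(i[:,:,::-1],(400,i.shape[0]*400//i.shape[1]),interpolation=cv2.INTER_CUBIC)
a,b=f(A),f(B);o=np.zeros((430,800,3),np.uint8);o[:a.shape[0],:400]=a;o[:b.shape[0],400:]=b;cv2.imwrite("pics/c5.png",o)
E
```

```text
t 4.30 grasp [ 0.5258 -0.4268  0.2075] toolz [-0.001  0.001 -1.   ] shift [-0.0027  0.0006  0.0975] turn -0.001 q [-0.76  0.35  1.28  0.    1.51 -0.78] F [-0.1  0.   0.6]
```

View pics/c5.png

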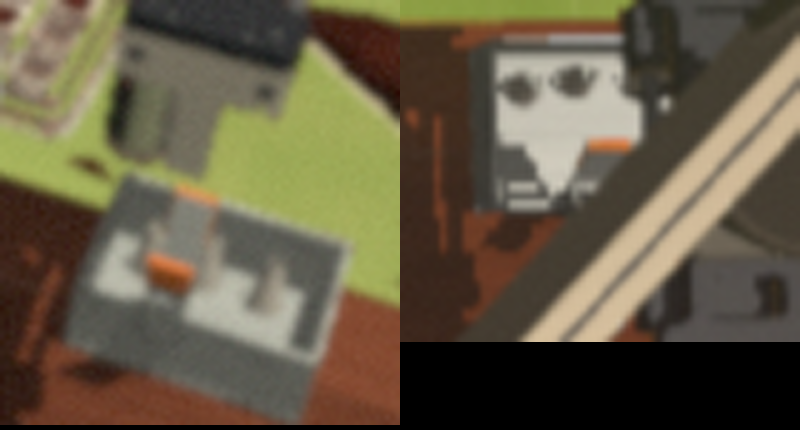

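c5 shows the clip upright on the front wall at about (185,230), with the gripper above it. I'll descend and squeeze.

Request:
creep_tool:
  increments:
    - {"finger_gap":0.08, "x":-0.0027, "y":0.0006, "z":0.035}
    - {"finger_gap":0.08, "z":0.035}
    - {"finger_gap":0.08, "z":0.0275}
    - {"finger_gap":0.08}
    - {"finger_gap":0.08}
  force: 40

```text
t: 4.9
tool_pos: [0.5278, -0.4306, 0.1159]
orientation: [2.198, 2.241, 0.0]
force: [0.0, -0.4, 1.3]
opening: 0.0798
gripper_force: 0.0
```

Request:
creep_tool:
  increments:
    - {"finger_gap":0.015}
    - {"finger_gap":0.015}
    - {"finger_gap":0.015}
    - {"finger_gap":0.015}
    - {"finger_gap":0.015}
    - {"finger_gap":0.015}
    - {"finger_gap":0.015}
    - {"finger_gap":0.015}
  force: 40

```text
t: 5.7
tool_pos: [0.5267, -0.4298, 0.1129]
orientation: [-2.2, -2.242, 0.0]
force: [0.5, 0.3, -0.5]
opening: 0.0254
gripper_force: 39.9
```

```bash
python3 -c "
from h import *
go(.5263,-.4293,.11,.02)"
```

```text
t 5.70 grasp [ 0.5267 -0.4298  0.1099] toolz [-0.  0. -1.] shift [ 0.0005 -0.0004 -0.0001] turn -0.001 q [-0.76  0.43  1.37 -0.    1.34 -0.78] F [ 0.5  0.3 -0.5]
```

Request:
creep_tool:
  increments:
    - {"finger_gap":0.015, "z":-0.02}
    - {"finger_gap":0.015, "z":-0.04}
    - {"finger_gap":0.015, "z":-0.045}
    - {"finger_gap":0.015, "z":-0.045}
    - {"finger_gap":0.015, "z":-0.04}
    - {"finger_gap":0.015}
    - {"finger_gap":0.015}

```text
t: 6.4
tool_pos: [0.5273, -0.4304, 0.3048]
orientation: [2.198, 2.24, 0.0]
force: [-0.1, 0.5, -1.0]
opening: 0.0252
gripper_force: 39.9
```

```bash
python3 -c "
from h import *
go(.572,-.2667,.29,.15)"
```

```text
t 6.40 grasp [ 0.5273 -0.4304  0.3018] toolz [ 0.002 -0.002 -1.   ] shift [0.1628 0.0478 0.0115] turn -0.131 q [-0.76  0.33  1.14  0.    1.67 -0.78] F [-0.1  0.5 -1. ]
```

Request:
creep_tool:
  increments:
    - {"finger_gap":0.015, "x":0.0326, "y":0.0096}
    - {"finger_gap":0.015, "x":0.0326, "y":0.0096}
    - {"finger_gap":0.015, "x":0.0326, "y":0.0096}
    - {"finger_gap":0.015, "x":0.0326, "y":0.0096}
    - {"finger_gap":0.015, "x":0.0324, "y":0.0094}
    - {"finger_gap":0.015, "spin":-0.065}
    - {"finger_gap":0.015, "spin":-0.066}
    - {"finger_gap":0.015}
    - {"finger_gap":0.015}
    - {"finger_gap":0.015}

```text
t: 7.4
tool_pos: [0.5711, -0.2663, 0.302]
orientation: [-2.05, -2.378, 0.0]
force: [-0.1, 0.1, -1.0]
opening: 0.0252
gripper_force: 39.9
```

```bash
python3 - <<'E'
from h import *
go(.572,-.2667,.29,.15)
S=robot.read_camera("scene");print(proj(S,(.572,-.2667,.178)),proj(S,(.572,-.2667,.302)),proj(S,(.572,-.2667,.232)))
A=S["image"][130:220,270:360];B=robot.read_camera("scene")["image"]
f=lambda i:cv2.resize(i[:,:,::-1],(600,600),interpolation=cv2.INTER_CUBIC)
cv2.imwrite("pics/c6.png",f(A))
E
```

```text
t 7.40 grasp [ 0.5711 -0.2663  0.299 ] toolz [-0.001  0.001 -1.   ] shift [-0.0005  0.0009  0.009 ] turn -0.002 q [-0.52  0.2   1.3   0.    1.64 -0.67] F [-0.1  0.1 -1. ]
[312.68464182 194.85368367] [317.59960281 155.0643574 ] [314.73743761 178.23516691]
```

View pics/c6.png

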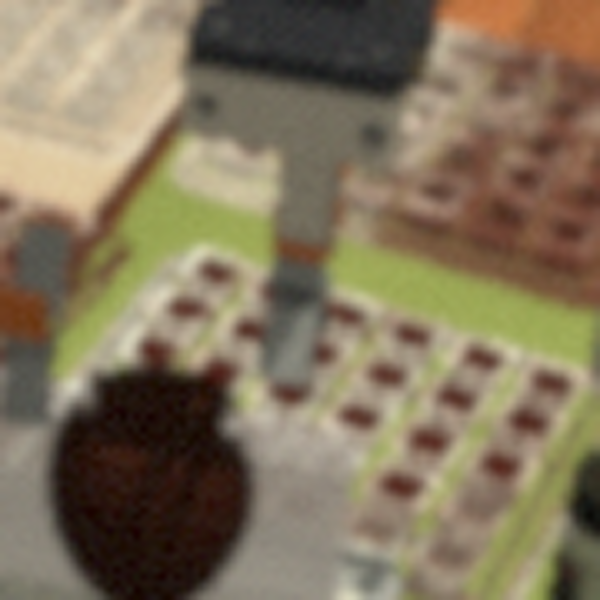

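c6 shows the clip held upright and square, with its front jaw tip at about (290,387) in the crop, scene px (313.5,187.8). I'll compute the tip height from that.

```bash
python3 - <<'E'
from h import *
S=robot.read_camera("scene")
for z in(.205,.21,.215,.22,.225,.23):
    print(z,[proj(S,(.5711-d*.989,-.2663-d*.149,z)).round(1) for d in(.013,.017,.020)])
print("orange bottom",[ (z,proj(S,(.5711-.013,-.2683,z)).round(1)) for z in(.265,.27,.275,.28,.285)])
E
```

```text
0.205 [array([312.4, 190. ]), array([312.1, 191. ]), array([311.8, 191.7])]
0.21 [array([312.6, 188.5]), array([312.2, 189.5]), array([312. , 190.2])]
0.215 [array([312.8, 186.9]), array([312.4, 187.9]), array([312.2, 188.6])]
0.22 [array([313. , 185.3]), array([312.6, 186.3]), array([312.4, 187.1])]
0.225 [array([313.1, 183.8]), array([312.8, 184.8]), array([312.6, 185.5])]
0.23 [array([313.3, 182.2]), array([313. , 183.2]), array([312.8, 183.9])]
orange bottom [(0.265, array([314.7, 170.9])), (0.27, array([314.9, 169.2])), (0.275, array([315.1, 167.5])), (0.28, array([315.3, 165.9])), (0.285, array([315.5, 164.2]))]
```

Request:
creep_tool:
  increments:
    - {"finger_gap":0.015, "x":-0.0005, "y":0.0009, "z":0.02}
    - {"finger_gap":0.015, "z":0.012}
    - {"finger_gap":0.015, "z":0.01}
    - {"finger_gap":0.015}
    - {"finger_gap":0.015}

```text
t: 8.05
tool_pos: [0.5723, -0.2665, 0.2611]
orientation: [-2.049, -2.381, 0.0]
force: [-0.2, 0.5, -0.4]
opening: 0.0255
gripper_force: 39.9
```

Request:
creep_tool:
  increments:
    - {"finger_gap":0.015, "z":0.007}
    - {"finger_gap":0.015, "z":0.006}
    - {"finger_gap":0.015, "z":0.006}
    - {"finger_gap":0.015}
    - {"finger_gap":0.015}
    - {"finger_gap":0.015}

```text
t: 8.65
tool_pos: [0.5725, -0.2667, 0.2424]
orientation: [2.049, 2.381, 0.0]
force: [0.9, -0.3, 0.4]
opening: 0.0253
gripper_force: 39.9
```

```bash
python3 -c "
from h import *
go(.572,-.2667,.238,.15)"
```

```text
t 8.65 grasp [ 0.5725 -0.2667  0.2394] toolz [ 0. -0. -1.] shift [ 0.     -0.0005  0.0014] turn -0.000 q [-0.52  0.21  1.39 -0.    1.54 -0.67] F [ 0.9 -0.3  0.4]
```

Request:
creep_tool:
  increments:
    - {"finger_gap":0.03}
    - {"finger_gap":0.04}
    - {"finger_gap":0.05}
    - {"finger_gap":0.06}
    - {"finger_gap":0.075}
    - {"finger_gap":0.085}
    - {"finger_gap":0.085}

```text
t: 9.35
tool_pos: [0.5724, -0.2667, 0.2423]
orientation: [2.049, 2.381, -0.0]
force: [0.1, -0.3, -0.3]
opening: 0.0735
gripper_force: 0.0
```

Request:
creep_tool:
  increments:
    - {"finger_gap":0.085, "z":-0.015}
    - {"finger_gap":0.085, "z":-0.03}
    - {"finger_gap":0.085, "z":-0.04}
    - {"finger_gap":0.085, "z":-0.02}
    - {"finger_gap":0.085}

```text
t: 9.85
tool_pos: [0.5738, -0.2674, 0.3536]
orientation: [2.043, 2.375, 0.003]
force: [0.1, -0.2, 0.8]
opening: 0.0847
gripper_force: 0.0
```

```bash
python3 -c "
from h import *
go(.4228,-.2866,.2,.116)
A=robot.read_camera('scene')['image'][145:235,255:345]
B=robot.read_camera('top')['image'][160:215,260:345]
a=cv2.resize(A[:,:,::-1],(450,450),interpolation=2);b=cv2.resize(B[:,:,::-1],(350,226),interpolation=2)
o=np.zeros((450,800,3),np.uint8);o[:,:450]=a;o[:226,450:]=b;cv2.imwrite('pics/c7.png',o)"
```

```text
t 9.85 grasp [ 0.5738 -0.2674  0.3506] toolz [ 0.008 -0.004 -1.   ] shift [ 0.0044 -0.1532  0.1495] turn 0.034 q [-0.52  0.2   1.21 -0.    1.72 -0.67] F [ 0.1 -0.2  0.8]
```

View pics/c7.png

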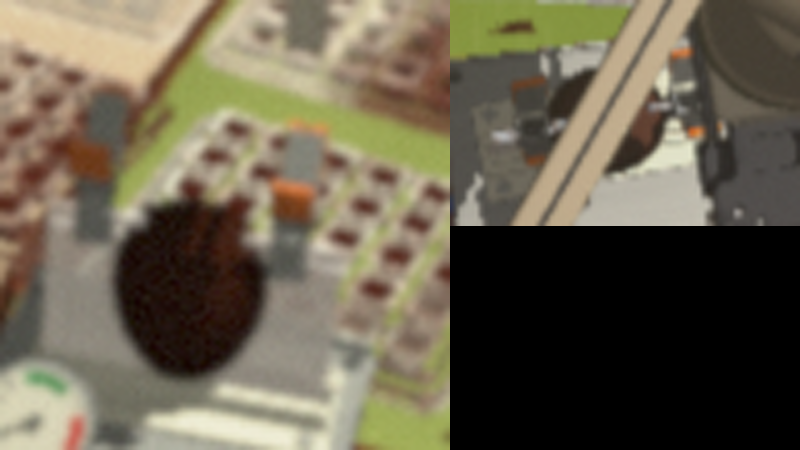

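c7 shows the clip upright on the middle of the bare shoulder, at about (290,200) in the crop, just as deep as its twin, with no gape left in view. The needle is at rest. Next is the lever: I'll turn crosswise, close the fingers and back off.

Request:
creep_tool:
  increments:
    - {"finger_gap":0.04, "y":-0.03}
    - {"finger_gap":0, "y":-0.03}
    - {"finger_gap":0, "y":-0.03}
    - {"finger_gap":0, "y":-0.03}
    - {"finger_gap":0, "y":-0.025, "spin":0.145}
    - {"finger_gap":0, "spin":0.146}
    - {"finger_gap":0, "spin":0.146}
    - {"finger_gap":0, "spin":0.146}
    - {"finger_gap":0, "spin":0.146}
    - {"finger_gap":0, "spin":0.146}
    - {"finger_gap":0, "spin":0.146}
    - {"finger_gap":0, "spin":0.146}
    - {"finger_gap":0, "spin":0.146}
    - {"finger_gap":0, "spin":0.146}
    - {"finger_gap":0, "spin":0.146}
    - {"finger_gap":0}

```text
t: 11.55
tool_pos: [0.4285, -0.2878, 0.3454]
orientation: [-3.135, -0.178, 0.004]
force: [-0.4, 0.2, 0.4]
opening: 0.0007
gripper_force: 0.0
```

```bash
python3 - <<'E'
from h import *
T=robot.read_camera("top");S=robot.read_camera("scene")
c2=lambda u,v:(245+u/5-.4,150+v/5-.4)
print([onz(T,c2(*p),.087).round(4) for p in[(382,418),(385,492)]])
go(.4225,-.2866,.15,.116-1.5708)
E
```

```text
[array([ 0.4441, -0.2892,  0.087 ]), array([ 0.402 , -0.2903,  0.087 ])]
t 11.65 grasp [ 0.4287 -0.288   0.343 ] toolz [-0.002  0.001 -1.   ] shift [-0.0057 -0.0018  0.193 ] turn 0.004 q [-0.69 -0.11  1.54 -0.    1.71  0.76] F [0.7 0.  0.2]
```

Request:
creep_tool:
  increments:
    - {"finger_gap":0, "x":-0.0057, "y":-0.0018, "z":0.03}
    - {"finger_gap":0, "z":0.045}
    - {"finger_gap":0, "z":0.045}
    - {"finger_gap":0, "z":0.045}
    - {"finger_gap":0, "z":0.04}
    - {"finger_gap":0, "z":0.017}
    - {"finger_gap":0}
    - {"finger_gap":0}
    - {"finger_gap":0}

```text
t: 12.55
tool_pos: [0.4242, -0.288, 0.1271]
orientation: [3.134, 0.184, 0.003]
force: [0.9, 0.2, -0.2]
opening: 0.0004
gripper_force: 0.0
```

```bash
python3 -c "
from h import *
go(.4225,-.2866,.091,.116-1.5708)"
```

```text
t 12.55 grasp [ 0.4242 -0.288   0.1241] toolz [ 0.002 -0.002 -1.   ] shift [-0.0016 -0.0016  0.0331] turn 0.001 q [-0.7  -0.02  1.86 -0.    1.3   0.76] F [ 0.9  0.2 -0.2]
```

Request:
creep_tool:
  increments:
    - {"finger_gap":0, "x":-0.0016, "y":-0.0016, "z":0.006}
    - {"finger_gap":0, "z":0.005}
    - {"finger_gap":0}
    - {"finger_gap":0}

```text
t: 12.95
tool_pos: [0.4213, -0.2856, 0.1141]
orientation: [-3.136, -0.182, 0.0]
force: [0.2, -0.1, 0.0]
opening: 0.0004
gripper_force: 0.0
```

Request:
creep_tool:
  increments:
    - {"finger_gap":0, "z":0.003}
    - {"finger_gap":0, "z":0.003}
    - {"finger_gap":0}
    - {"finger_gap":0}

```text
t: 13.35
tool_pos: [0.4215, -0.2862, 0.1086]
orientation: [3.136, 0.182, 0.0]
force: [-2.7, 0.2, 5.6]
opening: 0.0008
gripper_force: 2.5
```

Request:
creep_tool:
  increments:
    - {"finger_gap":0, "z":0.003}
    - {"finger_gap":0, "z":0.003}
    - {"finger_gap":0}
    - {"finger_gap":0}

```text
t: 13.75
tool_pos: [0.4214, -0.2863, 0.1027]
orientation: [3.135, 0.182, -0.0]
force: [-3.8, -0.9, 6.2]
opening: 0.0005
gripper_force: 3.1
```

Request:
creep_tool:
  increments:
    - {"finger_gap":0, "z":0.003}
    - {"finger_gap":0, "z":0.003}
    - {"finger_gap":0, "z":0.002}
    - {"finger_gap":0}
    - {"finger_gap":0}
    - {"finger_gap":0}

```text
t: 14.35
tool_pos: [0.421, -0.2865, 0.095]
orientation: [3.135, 0.182, -0.001]
force: [-5.9, -0.4, 10.3]
opening: 0.0004
gripper_force: 4.8
```

```bash
python3 - <<'E'
from h import *
s=robot.read_state();print(s["force"],s["tool_pos"])
B=np.mean([robot.read_camera("top")["image"][205:238,262:302].astype(float) for _ in range(4)],0)
A=np.mean([robot.read_camera("scene")["image"][205:270,235:315].astype(float) for _ in range(4)],0)
f=lambda i:cv2.resize(i.astype(np.uint8)[:,:,::-1],(400,int(i.shape[0]*400/i.shape[1])),interpolation=cv2.INTER_CUBIC)
a,b=f(A),f(B);o=np.zeros((400,800,3),np.uint8);o[:a.shape[0],:400]=a;o[:b.shape[0],400:]=b;cv2.imwrite("pics/c8.png",o)
E
```

```text
[-5.92331766 -0.40369567 10.27299948] [ 0.4210032  -0.28647446  0.09497303]
```

View pics/c8.png

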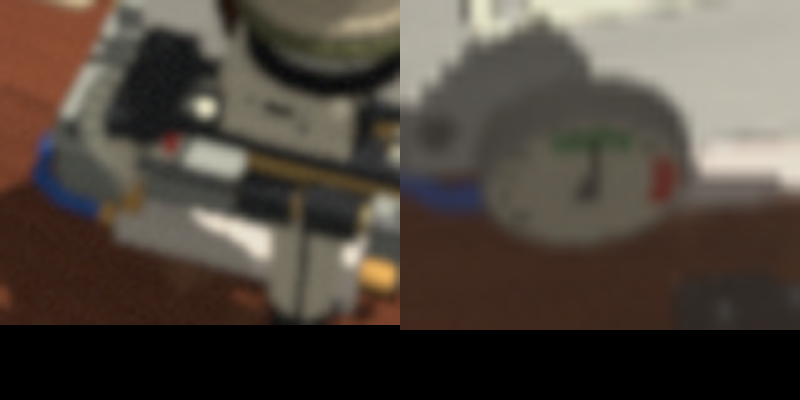

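c8 shows the needle at about (595,160), in the middle of the green field. I'll hold it there.

Request:
creep_tool:
  increments:
    - {"finger_gap":0}
    - {"finger_gap":0}
    - {"finger_gap":0}
    - {"finger_gap":0}
    - {"finger_gap":0}
    - {"finger_gap":0}
    - {"finger_gap":0}
    - {"finger_gap":0}
    - {"finger_gap":0}
    - {"finger_gap":0}
    - {"finger_gap":0}
    - {"finger_gap":0}
    - {"finger_gap":0}
    - {"finger_gap":0}
    - {"finger_gap":0}
    - {"finger_gap":0}
    - {"finger_gap":0}
    - {"finger_gap":0}
    - {"finger_gap":0}
    - {"finger_gap":0}

```text
t: 16.75
tool_pos: [0.421, -0.2865, 0.095]
orientation: [3.135, 0.182, -0.001]
force: [-6.7, -0.4, 9.0]
opening: 0.0004
gripper_force: 4.8
```

Request:
creep_tool:
  increments:
    - {"finger_gap":0}
    - {"finger_gap":0}
    - {"finger_gap":0}
    - {"finger_gap":0}
    - {"finger_gap":0}
    - {"finger_gap":0}
    - {"finger_gap":0}
    - {"finger_gap":0}
    - {"finger_gap":0}
    - {"finger_gap":0}
    - {"finger_gap":0}
    - {"finger_gap":0}
    - {"finger_gap":0}
    - {"finger_gap":0}
    - {"finger_gap":0}
    - {"finger_gap":0}
    - {"finger_gap":0}
    - {"finger_gap":0}
    - {"finger_gap":0}
    - {"finger_gap":0}

```text
t: 18.75
tool_pos: [0.421, -0.2865, 0.095]
orientation: [3.135, 0.181, -0.001]
force: [-7.0, -0.8, 9.5]
opening: 0.0006
gripper_force: 4.8
```

```bash
python3 -c "
from h import *
B=robot.read_camera('top')['image'][205:238,262:302]
r=cv2.imread('pics/c8.png')[:330,400:];c=cv2.resize(B[:,:,::-1],(400,330),interpolation=2)
print(cv2.matchTemplate(c[100:230,100:280],r[110:220,110:270],cv2.TM_CCOEFF_NORMED).max())
print(robot.close_job())"
```

```text
0.99606884
the job is handed in; nothing more can be done
None
```

I set the spare clip upright over the middle of the bare shoulder and let go, and in the pictures the gape is gone. I then held the lever with the needle mid-green for over 4 s, and handed the job in at about 19 s while still holding it; no verdict came back.

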